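# Carry the waxed thread reel to the stool on its open tray

## Task

The reel of freshly waxed thread is still tacky, so it must not be touched: carry it on its open-ended tray, lifted by the bow handle, over to the low stool without letting it roll off. Hold the tray steady in the air above the stool until the reel has lain quietly in the middle of the tray, under the bow, for 3 seconds; then set the tray down gently and squarely inside the stool's raised edge, with the reel still lying quietly near the middle, and let go. Leave everything else on the bench where it is.

Things in the scene. Friction and masses are not known exactly. Their poses are not given: they have to be found in the camera images.
- tray: Pale wooden tray, 300 mm long (its x) by 124 wide (y), about 0.42 kg. Flat floor 10 mm thick, both short ends OPEN; along each long side a rail 14 mm high, 78 mm apart inside. A rigid bow handle stands across its middle on posts at x = 0, y = +-57 mm; the reel rolls freely beneath it. Origin: centre of the underside, z up. It starts level on the bench.
- tray_bow (a point): Middle of the bow's crossbar, where the tray is gripped from above: the bar runs along the tray's y, is 20 mm thick (x), 24 mm high (z) and 104 mm long between the posts, and its middle is 180 mm above the tray's origin (underside 28 mm above the reel). Axes as the tray's.
- reel_mid (a point): Middle of the reel (same point as reel). How it rolls: down a slope it accelerates along the tray at about 0.72 x g x (slope in rad, less a rolling resistance of about 0.005 rad), and when the tray accelerates along its x, it lags by about 0.72 of that beyond the same resistance. So even a slope of one degree sends it rolling off.
- reel: Thread reel with wooden flanges 130 mm in diameter, 70 mm over the flanges, on a steel spindle 94 mm long, about 0.3 kg. It lies on its flanges, spindle along the tray's y, off the tray's middle towards its +x end by 50 to 90 mm at the start, and rolls along the tray's x. Origin: on its axis at mid length, 75 mm above the tray's origin when aboard; its x and z axes turn as it rolls.
- stool: Low dark wooden stool standing fixed on the bench, 366 mm long (its x axis) by 182 mm wide (y). The tray rests on its flat level top, 60 mm above the bench, inside a raised edge 8 mm high; inside the edge the top measures 350 by 166 mm. The tray goes lengthwise along it, either way round. Origin: centre of its underside, on the bench.
- stool_top (a point): Centre of the stool's flat top (60 mm above the bench); axes as the stool's.
- hammer: Hammer with a wooden handle lying on the bench between the tray and the stool, up to 35 mm high; leave alone. Origin: on the bench under it.
- polish_tin: Black and steel polish tin, 74 mm in diameter, 25 mm high, on the bench; leave alone. Origin: centre of its underside.
- polish_tin2: Brown and steel polish tin, 74 mm in diameter, 25 mm high, on the bench close to the robot; leave alone. Origin: centre of its underside.
- sneaker: Pale sneaker, 270 mm long, 112 mm high, at the back of the bench; leave alone. Origin: centre of its sole.
- cement: Metal can of cement, 52 mm in diameter, 110 mm high, at the back of the bench; leave alone. Origin: centre of its underside.
- heel_block: Black rubber heel, 64 mm wide, 22 mm high, on the bench; leave alone. Origin: centre of its underside.

How it is judged:
By the outcome, as a careful person would: the job done as asked, in the order asked, and still so for the second after the job is handed in, with the robot touching nothing.
It also fails if it takes over 67 s, if anything falls off the work surface, if the arm or the gripper's body presses on something with over 40 N, if the wrist force passes 120 N, or if a joint passes its speed limit or range.

## Robot

A 6-joint arm with a two-finger parallel gripper is mounted at the origin on the work surface. World frame = base frame: x ahead of the robot, y to its left, z up, the work surface at z = 0. Lengths are in mm, angles in rad, forces in N, time in s.
With the tool pointing down it reaches from about 325 to 850 mm from the base axis. Payload 4.4 kg.
Tool frame: the origin (TCP) lies at the very end of the fingers, on their centre line; the grasp point (between the pads) lies 19 mm behind it; z points along the fingers, y is the line along which they close (so a half turn about z gives the same grasp; the last joint's range is limited). The gripper opens to 94 mm and grips with 3 to 60 N. Pads are 16 mm wide; open, the fingers measure 119 mm over their backs; the gripper's body (75 mm by 177 mm) begins 78 mm behind the grasp point.
Start: joints at [-1.496, 0.207, 1.542, -0, 1.393, -0.15], TCP at [128.722, -560.409, 205.447] pointing down, gripper open.
Joint ranges: [-2.73, 2.73], [-0.86, 2.22], [0.23, 2.46], [-1.11, 4.25], [0.08, 2.63], [-2.82, 2.82]. Speed limits (rad/s): [2.79, 2.79, 3.14, 3.14, 3.14, 3.14].

## Interface

Orientations are given as a unit quaternion [w, x, y, z].
In Python, from station import env gives the robot as it stands.
- The arm moves only by the tool step_arm, never from a script. Its argument "rows" is a list of rows, each a list of 2 entries, a list of its own where there are three numbers: the shift along the tool's x, y, z in units of 0.5 m (1.0 is 0.5 m), then the turn, a rotation vector about the tool's x, y, z in units of pi rad (1.0 is pi rad). A call has 1 to 12 rows; each row shifts and turns the commanded pose from where the row before left it, along the tool's axes as they then stand; what a row does not reach is not made up. A row lasts 1/8 s, in which the tool goes at most 62.5 mm and 10.7 degrees, less where a joint would pass 70% of its speed; a pose out of reach is approached as far as the arm can. A call with a number of a shift or a turn outside -1 to 1 is refused whole. A call with a gripper value outside its range is refused whole. "claw" is the opening, from 0 (shut) to 1 (fully open), set as the call begins (left out, the last holds). The fingers move at their own pace and stop on an object; "grip_force" is the grip in N (left out, the last holds). Time passes only in rows, so rows that do not move let the fingers close. It gives the time, the measured TCP pose, the force, the opening and the grip force at its end, in the units of the state.
- env.observe(): the state, without advancing time (a new reading comes with each control period).
- env.grab_frame(name): name is "scene" or "side" or "wrist"; returns a dict with "image" (400x640x3 uint8, red, green, blue), "intrinsics" (3x3 intrinsics, pixels), "dist_coeffs" ([k1, k2, p1, p2, k3] as OpenCV has them; the pictures are not rectified), "T" (4x4, takes a point from camera to world coordinates). Camera axes: x right, y down, z forward; pixel columns grow to the right and rows downward; lengths in mm; the calibration is good to about 2 mm. A picture is of the moment at which its call begins. There is no depth.
- env.job_done(): hands the job in; it is judged then, once.
The state is a dict: "time": time; "q": joint angles; "joint_vel": joint speeds; "joint_efforts": joint torques, N m; "ee_pos": TCP position; "orientation": TCP orientation; "force": force on the tool from outside, world axes, zero at the start; "wrist_torque": the same for the moment, N m; "opening": finger opening in mm; "finger_force": force on a finger pad.
Only numpy, scipy, OpenCV 4.12 (cv2) and the standard library are available. Lean on these libraries where they do the work, as an engineer would, in place of code of your own. Each camera call takes 0.05 s, during which the arm holds its last target. There are 200 camera calls.

## Working session

There is one attempt and no reset: what is moved stays moved. The work goes in short steps, Python scripts to look and compute and a tool call to move; the robot and the scene stay as the last step left them, time stands still between calls to the robot, and variables do not carry over. Pictures are saved under pics/ and viewed, at most 10 in all, crops included, and the job is handed in when it is done.

Besides the shell and the picture viewer there is one more tool, called after "Emit:" by a JSON object that holds its "op" and its "data". step_arm: Moves the arm, as the interface text tells. Shifts and turns lie within -1 to 1; 1 stands for 0.5 m of shift or pi rad of turn. Its arguments: {"type":"object","properties":{"rows":{"type":"array","items":{"type":"array"}},"claw":{"type":"number"},"grip_force":{"type":"number"}},"required":["rows"]}

```bash
ls; mkdir -p pics; cat > h.py <<'E'
import numpy as np, cv2
from station import env
from scipy.spatial.transform import Rotation as R
def grab(n,save=None):
    f=env.grab_frame(n)
    if save: cv2.imwrite('pics/'+save,f['image'][:,:,::-1])
    return f
def ray(f,uv):
    K=np.array(f['intrinsics'],float);d=np.array(f['dist_coeffs'],float);T=np.array(f['T'])
    p=cv2.undistortPoints(np.array(uv,float).reshape(-1,1,2),K,d).reshape(-1,2)
    v=np.c_[p,np.ones(len(p))]@T[:3,:3].T
    return T[:3,3],v
def onplane(f,uv,z):
    o,v=ray(f,uv); return o+v*((z-o[2])/v[:,2])[:,None]
def proj(f,P):
    T=np.linalg.inv(np.array(f['T']));r=cv2.Rodrigues(T[:3,:3])[0]
    return cv2.projectPoints(np.array(P,float).reshape(-1,1,3),r,T[:3,3],np.array(f['intrinsics'],float),np.array(f['dist_coeffs'],float))[0].reshape(-1,2)
E
python3 - <<'E'
from h import *
for n in('scene','side'):
    f=grab(n,n+'0.png'); print(n,np.array(f['T']).round(2).tolist(),np.array(f['intrinsics'])[0,0])
s=env.observe();print(s['time'],s['ee_pos'],s['orientation'],s['opening'],s['force'])
E
```

```text
pics
scene [[0.85, 0.29, -0.44, 1267.53], [0.53, -0.48, 0.7, -1037.83], [-0.01, -0.83, -0.56, 998.59], [0.0, 0.0, 0.0, 1.0]] 517.8151413211406
side [[-0.8, -0.48, 0.36, 195.93], [-0.59, 0.63, -0.5, 555.59], [0.01, -0.61, -0.79, 932.08], [0.0, 0.0, 0.0, 1.0]] 385.0042881075449
0.1 [ 128.64705979 -559.66974333  204.39855021] [-1.04168577e-03  9.93634438e-01  1.12647755e-01  3.76431479e-05] 94.3633404513221 [ 1.08467028 -0.2796188   0.21913493]
```

View pics/scene0.png

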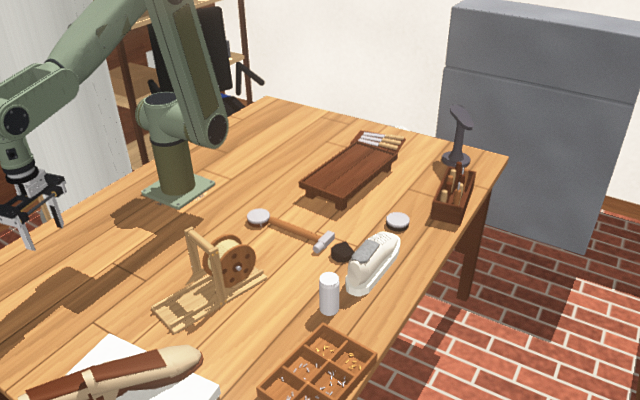

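View pics/side0.png

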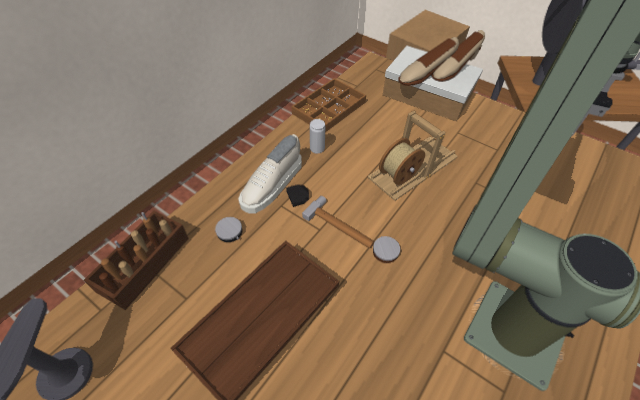

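Both views show the set-up. In the scene view the tray and reel are around (210,280) and the stool around (350,172). In the side view the tray is around (412,160) and the stool around (258,320). I'll enlarge these areas to get precise corners.

```bash
python3 - <<'E'
import cv2,numpy as np
a=cv2.imread('pics/scene0.png');b=cv2.imread('pics/side0.png')
def c(i,x,y,w,h,W): return cv2.resize(i[y:y+h,x:x+w],(W,300),interpolation=cv2.INTER_CUBIC)
t=np.hstack([c(a,145,220,133,100,400)[:,:400],c(b,360,105,133,100,400)])
u=np.hstack([c(a,290,130,133,100,400),c(b,165,235,220,165,400)])
cv2.imwrite('pics/crop.png',np.vstack([t,u]))
E
```

```text
(no output)
```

View pics/crop.png

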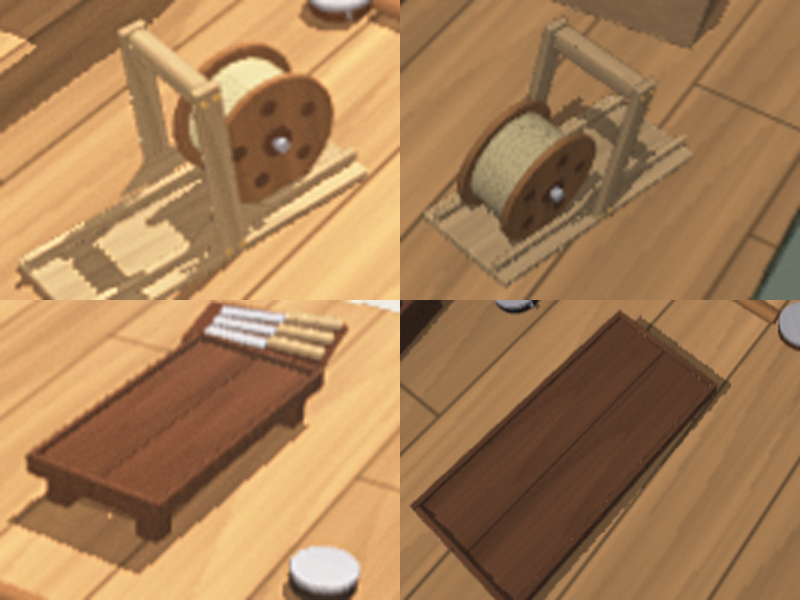

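```bash
cat >> h.py <<'E'
from scipy.optimize import least_squares
def fit(obs,x0):
    # obs: (frame, local pts Nx3, pixels Nx2); pose x,y,yaw
    def res(p):
        r=[]
        for f,P,u in obs:
            P=np.array(P,float);c,s=np.cos(p[2]),np.sin(p[2])
            W=np.c_[p[0]+c*P[:,0]-s*P[:,1],p[1]+s*P[:,0]+c*P[:,1],P[:,2]]
            r.append((proj(f,W)-np.array(u)).ravel())
        return np.concatenate(r)
    s=least_squares(res,x0,x_scale=[100,100,1],loss='soft_l1'); return s.x,res(s.x).reshape(-1,2)
def tri(f1,u1,f2,u2):
    o1,v1=ray(f1,[u1]);o2,v2=ray(f2,[u2]);A=np.c_[v1[0],-v2[0]]
    t=np.linalg.lstsq(A,o2-o1,rcond=None)[0];a=o1+t[0]*v1[0];b=o2+t[1]*v2[0]
    return (a+b)/2,np.linalg.norm(a-b)
E
python3 - <<'E'
from h import *
np.set_printoptions(precision=2,suppress=True)
a=grab('scene');b=grab('side')
print('bow',tri(a,(203,239.7),b,(427.3,123.3)))
print('bow ends',tri(a,(145+131/3,220+26/3),b,(360+557/3-400/3,105+22/3)),tri(a,(145+216/3,220+91/3),b,(360+248/3,105+88/3)))
print('corners side z24',onplane(b,[(394.3,199.3),(456.7,155),(369,176)],20))
print('corner scene',onplane(a,[(267.3,275)],24))
print('stool scene',onplane(a,[(300,183.3),(345,199),(398.3,155)],68))
print('stool side',onplane(b,[(287.1,241.6),(339.9,281.8),(172.2,348.9)],68))
st=[(-183,-91,68),(-183,91,68),(183,91,68),(183,-91,68)]
# scene: left, front, right ; try ids
for ia,ib in [((1,0,3),(0,1,3))]:
    print(fit([(a,[st[i] for i in ia],[(300,183.3),(345,199),(398.3,155)]),(b,[st[i] for i in ib],[(287.1,241.6),(339.9,281.8),(172.2,348.9)])],[550,200,0.8]))
print('reel: spindle ends',onplane(a,[(145+283/3,220+145/3)],75),onplane(b,[(360+157/3,105+193/3)],75))
E
```

```text
bow (array([ 459.87, -337.44,  187.69]), np.float64(8.857147593024953))
bow ends (array([ 478.59, -346.21,  224.82]), np.float64(67.6093261469145)) (array([ 441.55, -328.01,  152.37]), np.float64(88.22043175327929))
corners side z24 [[ 436.48 -168.25   20.  ]
 [ 364.51 -458.33   20.  ]
 [ 547.98 -202.47   20.  ]]
corner scene [[ 565.05 -219.01   24.  ]]
stool scene [[418.29 164.83  68.  ]
 [594.72 160.7   68.  ]
 [619.53 510.48  68.  ]]
stool side [[578.76 164.75  68.  ]
 [401.72 176.46  68.  ]
 [603.97 526.19  68.  ]]
(array([505.25, 351.61,   1.51]), array([[-2.18, -2.63],
       [-2.45, -1.3 ],
       [-0.83, -2.82],
       [-1.22, -1.48],
       [ 0.06, -0.68],
       [-1.99, -0.27]]))
reel: spindle ends [[ 521.95 -279.95   75.  ]] [[ 436.2  -259.07   75.  ]]
```

The crops show the stool corners in scene at about (300,183), (345,199), (398,155), and the bow and reel clearly. My readings disagree by about 2 px, so I'll refine them with masks.

```bash
python3 - <<'E'
import cv2,numpy as np
for n,(x,y,w,h) in (('scene',(290,130,120,85)),('side',(165,235,200,165))):
    im=cv2.imread(f'pics/{n}0.png');hsv=cv2.cvtColor(im,cv2.COLOR_BGR2HSV)
    m=((hsv[...,2]<125)&(hsv[...,1]>110)).astype(np.uint8)*255
    mm=np.zeros_like(m);mm[y:y+h,x:x+w]=m[y:y+h,x:x+w]
    k,l,s,c=cv2.connectedComponentsWithStats(mm);i=1+np.argmax(s[1:,4]);q=(l==i).astype(np.uint8)
    ct=max(cv2.findContours(q,0,2)[0],key=cv2.contourArea)
    for e in(2,4): print(n,s[i],cv2.approxPolyDP(ct,e,True).reshape(-1,2).tolist())
    print(hsv[y+h//2,x:x+w:12].tolist())
a=cv2.imread('pics/scene0.png')[130:215,290:410];b=cv2.imread('pics/side0.png')[235:400,165:365]
c=cv2.resize(a,(720,510),interpolation=cv2.INTER_NEAREST)
for i in range(0,720,60):cv2.line(c,(i,0),(i,510),(0,255,255),1);cv2.putText(c,str(290+i//6),(i,10),0,.4,(0,0,255))
for j in range(0,510,60):cv2.line(c,(0,j),(720,j),(0,255,255),1);cv2.putText(c,str(130+j//6),(0,j+10),0,.4,(0,0,255))
cv2.imwrite('pics/g.png',c)
E
```

```text
scene [ 299  140   99   75 1239] [[397, 150], [378, 146], [386, 148], [386, 151], [353, 141], [350, 146], [299, 182], [299, 186], [306, 190], [304, 196], [313, 198], [318, 195], [334, 202], [337, 209], [334, 214], [344, 209], [346, 203], [381, 171], [387, 172], [390, 169]]
scene [ 299  140   99   75 1239] [[397, 150], [353, 141], [299, 186], [306, 190], [304, 196], [334, 202], [334, 214], [381, 171], [390, 169]]
[[17, 124, 236], [16, 129, 231], [11, 147, 87], [10, 147, 146], [10, 145, 134], [10, 147, 146], [11, 147, 142], [10, 145, 111], [14, 138, 107], [18, 114, 244]]
side [  167   235   198   165 13723] [[364, 253], [343, 279], [303, 248], [315, 235], [303, 248], [297, 244], [292, 246], [285, 241], [171, 347], [191, 373], [167, 399], [192, 373], [217, 399], [244, 399], [286, 349], [289, 350], [252, 399], [323, 307], [344, 285], [345, 278]]
side [  167   235   198   165 13723] [[364, 253], [343, 279], [303, 248], [315, 235], [303, 248], [285, 241], [171, 347], [191, 373], [167, 399], [192, 373], [217, 399], [244, 399], [286, 349], [252, 399]]
[[15, 129, 152], [15, 130, 177], [16, 129, 168], [16, 130, 167], [10, 135, 87], [12, 144, 92], [11, 137, 97], [10, 136, 94], [11, 139, 86], [10, 136, 94], [11, 145, 95], [11, 138, 94], [10, 115, 51], [15, 129, 176], [16, 131, 161], [15, 128, 153], [15, 132, 159]]
```

View pics/g.png

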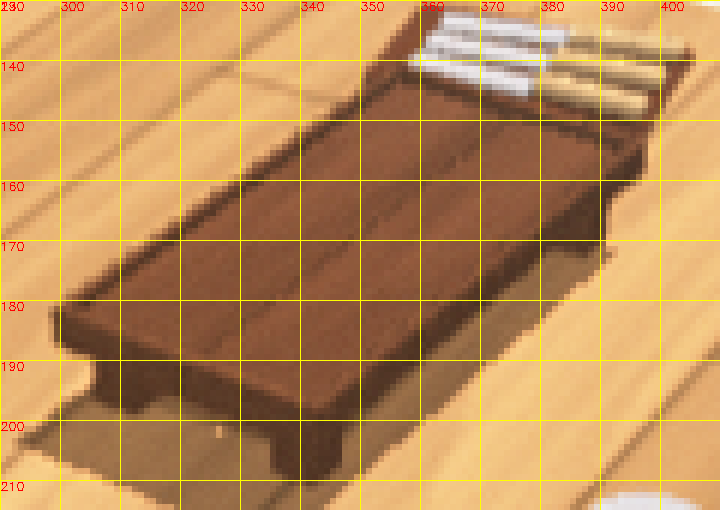

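The gridded view puts the stool's top corners at about (299,181.5), (344.5,198), (397,152).

```bash
python3 - <<'E'
from h import *
np.set_printoptions(precision=2,suppress=True)
a=grab('scene');b=grab('side')
st=[(-183,-91,68),(-183,91,68),(183,91,68),(183,-91,68)]
u=[(299,181.5),(344.5,198),(397,152)];v=[(285.5,241),(340.5,280),(171,347.5)]
for o in([(a,[st[i] for i in(1,0,3)],u)],[(b,[st[i] for i in (0,1,3)],v)],[(a,[st[i] for i in(1,0,3)],u),(b,[st[i] for i in (0,1,3)],v)]):
    print(*fit(o,[505,350,1.5]))
# tray, eyeballed; spindle ends; rx = reel offset
T=[(0,62,192),(0,-62,192)]
o=[(a,T+[(150,-62,24)],[(188.7,228.7),(217,250.3),(267.3,275)]),(b,[T[1],T[0],(150,62,5),(-150,62,24)],[(412.3,112.3),(442.7,134.3),(394.3,199.3),(456.7,155)])]
p,r=fit(o,[460,-335,1.1]);print(p,r)
print(fit(o[:1],p),fit(o[1:],p))
c,s=np.cos(p[2]),np.sin(p[2])
def f2(q):
    P=np.array([[p[0]+c*q[0]+s*47,p[1]+s*q[0]-c*47,75],[p[0]+c*q[0]-s*47,p[1]+s*q[0]+c*47,75]])
    return np.r_[proj(a,P[:1])[0]-(239.3,268.3),proj(b,P[1:])[0]-(412.3,169.3)]
s=least_squares(f2,[70]);print('reel',s.x,s.fun)
E
```

```text
[507.22 351.13   1.53] [[-0.13  0.06]
 [ 0.02  0.06]
 [ 0.12 -0.2 ]]
[505.74 349.56   1.51] [[ 0.58 -1.54]
 [-0.3   0.25]
 [-0.15  0.4 ]]
[506.31 349.8    1.51] [[-1.03 -0.3 ]
 [-1.5   0.1 ]
 [ 0.3   0.28]
 [-0.02 -1.67]
 [-0.73 -0.15]
 [-0.33  0.77]]
[ 460.68 -339.03    1.3 ] [[-0.35 -1.21]
 [-2.86 -0.38]
 [ 0.48 -2.07]
 [-1.66 -1.15]
 [-0.32 -0.7 ]
 [-0.75  0.27]
 [ 2.59 -1.71]]
(array([ 466.54, -341.34,    1.33]), array([[ 0.05,  0.26],
       [-1.05,  0.6 ],
       [ 1.19, -1.95]])) (array([ 457.71, -337.31,    1.29]), array([[-0.95, -0.52],
       [ 0.27,  0.12],
       [-0.53,  0.93],
       [ 3.37, -0.81]]))
reel [71.81] [0.39 1.07 0.1  0.59]
```

Emit:
{"op": "step_arm", "data": {"rows": [[[0.093,-0.035,-0.04],[0,0,0]],[[0.093,-0.035,-0.03],[0,0,0]],[[0.093,-0.035,-0.03],[0,0,0]],[[0.093,-0.035,-0.03],[0,0,0]],[[0.093,-0.035,0],[0,0,0]],[[0.093,-0.035,0],[0,0,0]],[[0.093,-0.035,0],[0,0,0]],[[0.093,-0.035,0],[0,0,0]],[[0,0,0],[0,0,0.053]],[[0,0,0],[0,0,0.053]],[[0,0,0],[0,0,0.053]],[[0,0,0],[0,0,0]]], "claw": 1, "grip_force": 60}}

```text
time: 1.8
ee_pos: [459.9, -340.5, 270.4]
orientation: [-0.0, 0.991, -0.135, -0.0]
force: [-0.3, 0.7, -0.1]
opening: 94.2
finger_force: 0.0
```

```bash
python3 - <<'E'
from h import *
s=env.observe();print(s['time'],s['ee_pos'],s['q'],R.from_quat(np.r_[s['orientation'][1:],s['orientation'][0]]).as_matrix().round(4),s['force'],s['wrist_torque'])
f=grab('wrist','w0.png');print(np.array(f['T']).round(3).tolist())
E
```

```text
1.8 [ 459.941663   -340.53258388  270.35369748] [-7.88530206e-01  1.58392042e-01  1.46415210e+00  2.15416111e-05
  1.51927613e+00  1.05382931e+00] [[ 9.634e-01 -2.682e-01 -1.000e-04]
 [-2.682e-01 -9.634e-01  2.000e-04]
 [-2.000e-04 -1.000e-04 -1.000e+00]] [-0.33262022  0.74847069 -0.1018492 ] [-0.01065089 -0.04430098 -0.01752428]
[[-0.269, -0.924, -0.272, 539.056], [-0.963, 0.258, 0.076, -364.335], [0.0, 0.282, -0.959, 450.601], [0.0, 0.0, 0.0, 1.0]]
```

View pics/w0.png

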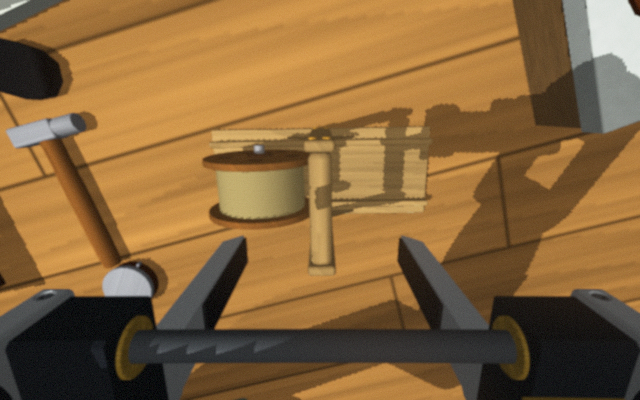

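The wrist view shows the crossbar running from (319,140) to (321,270). The reel is to its left with the spindle end at (258,149), and the tray's right corners are near (430,127) and (425,212).

```bash
python3 - <<'E'
from h import *
np.set_printoptions(precision=2,suppress=True)
f=grab('wrist');im=f['image'][:,:,::-1]
hsv=cv2.cvtColor(np.ascontiguousarray(im),cv2.COLOR_BGR2HSV)
print(hsv[200,300:345,:].tolist()[::2])
g=cv2.GaussianBlur(cv2.cvtColor(np.ascontiguousarray(im),cv2.COLOR_BGR2GRAY),(3,3),0).astype(float)
L=[]
for v in range(160,262,4):
    gx=np.diff(g[v,302:342]); print(v,302+np.argmax(gx),302+np.argmin(gx),end=' | ')
print()
print('bar line z192',onplane(f,[(319,145),(321,262)],192))
d=np.diff(onplane(f,[(319,145),(321,262)],192),axis=0)[0];print('yaw of bar y->tray x',np.arctan2(d[1],d[0])+np.pi/2)
P=onplane(f,[(212,130),(430,126),(425,212)],24);print(P);d=P[0]-P[1];print(np.arctan2(d[1],d[0]))
print('TCP proj at bar', proj(f,[[460,-340.5,192]]))
print('mid end -x (z24)',(P[1]+P[2])/2, 'reel axis', onplane(f,[(258,149)],75))
E
```

```text
[[19, 109, 105], [22, 120, 98], [20, 138, 87], [14, 166, 77], [15, 146, 96], [19, 131, 170], [18, 129, 195], [19, 135, 170], [17, 141, 121], [19, 128, 126], [18, 128, 128], [19, 139, 123], [18, 138, 118], [17, 135, 113], [19, 139, 101], [19, 140, 100], [17, 135, 96], [19, 138, 96], [20, 147, 90], [17, 135, 100], [17, 129, 93], [17, 134, 99], [18, 142, 97]]
160 307 328 | 164 307 326 | 168 339 326 | 172 338 326 | 176 339 328 | 180 308 325 | 184 308 324 | 188 309 315 | 192 331 314 | 196 331 315 | 200 309 314 | 204 308 314 | 208 308 316 | 212 309 329 | 216 309 327 | 220 332 326 | 224 332 326 | 228 332 326 | 232 332 327 | 236 333 326 | 240 332 326 | 244 333 326 | 248 333 326 | 252 333 327 | 256 334 330 | 260 334 308 | 
bar line z192 [[ 514.3  -354.83  192.  ]
 [ 412.39 -328.04  192.  ]]
yaw of bar y->tray x 4.455317039798199
[[ 555.04 -217.28   24.  ]
 [ 482.61 -496.67   24.  ]
 [ 366.31 -469.07   24.  ]]
1.317127824298411
TCP proj at bar [[320.06 210.55]]
mid end -x (z24) [ 424.46 -482.87   24.  ] reel axis [[ 518.01 -279.38   75.  ]]
```

Emit:
{"op": "step_arm", "data": {"rows": [[[0,0,0],[0,0,-0.005]],[[0.003,0,0.04],[0,0,0]],[[0,0,0.05],[0,0,0]],[[0,0,0.05],[0,0,0]],[[0,0,0.04],[0,0,0]],[[0,0,0.022],[0,0,0]],[[0,0,0.01],[0,0,0]],[[0,0,0],[0,0,0]],[[0,0,0],[0,0,0]]]}}

```text
time: 3.02
ee_pos: [461.9, -341.6, 165.4]
orientation: [0.001, 0.992, -0.129, 0.001]
force: [0.3, 0.1, -0.3]
opening: 93.9
finger_force: 0.0
```

Emit:
{"op": "step_arm", "data": {"rows": [[[0,0,0],[0,0,0]],[[0,0,0],[0,0,0]],[[0,0,0],[0,0,0]],[[0,0,0],[0,0,0]],[[0,0,0],[0,0,0]],[[0,0,0],[0,0,0]]], "claw": 0, "grip_force": 60}}

```text
time: 3.78
ee_pos: [461.4, -341.0, 164.4]
orientation: [-0.0, 0.992, -0.129, -0.0]
force: [-0.4, -0.4, 0.2]
opening: 37.4
finger_force: 0.0
```

```bash
cat >> h.py <<'E'
def rep():
    s=env.observe();M=R.from_quat(np.r_[s['orientation'][1:],s['orientation'][0]]).as_matrix()
    print('t',round(s['time'],2),'p',np.array(s['ee_pos']).round(1),'tooly.z',M[2,1].round(4),'toolx.z',M[2,0].round(4),'yaw',np.arctan2(M[1,0],M[0,0]).round(4),'F',np.array(s['force']).round(2),'T',np.array(s['wrist_torque']).round(3),'op',round(s['opening'],1),round(s['finger_force'],1))
    return s,M
E
python3 - <<'E'
from h import *
rep()
f=grab('wrist','w1.png')
E
```

```text
t 3.77 p [ 461.4 -341.   164.4] tooly.z -0.0001 toolx.z -0.0001 yaw -0.258 F [-0.41 -0.44  0.23] T [ 0.097  0.041 -0.053] op 37.4 0.0
```

View pics/w1.png

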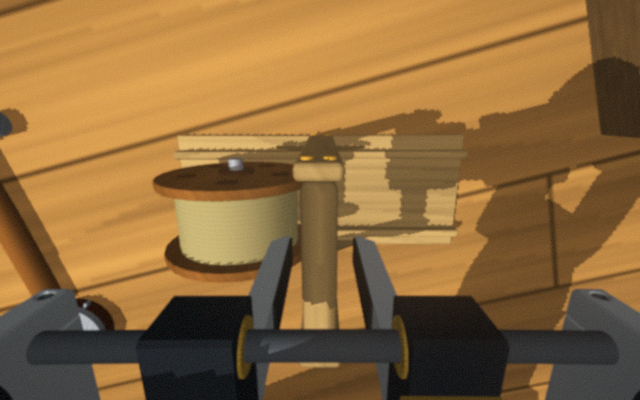

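The fingers are still closing, with the bar between them. The reel's far flange spans columns 153 to 300 and the spindle is at (236,165), so the wrist camera can track it.

Emit:
{"op": "step_arm", "data": {"rows": [[[0,0,0],[0,0,0]],[[0,0,0],[0,0,0]],[[0,0,0],[0,0,0]],[[0,0,0],[0,0,0]]]}}

```text
time: 4.32
ee_pos: [461.5, -340.5, 164.4]
orientation: [-0.0, 0.992, -0.129, -0.0]
force: [0.4, 2.7, 1.3]
opening: 19.5
finger_force: 60.0
```

```bash
cat >> h.py <<'E'
def reel(f=None,dbg=False):
    # reel offset rx along tray x, from far flange in wrist view (tray fixed in tool: origin 15.6 mm past TCP line)
    f=f or grab('wrist')
    s=env.observe();M=R.from_quat(np.r_[s['orientation'][1:],s['orientation'][0]]).as_matrix();p=np.array(s['ee_pos'])
    hsv=cv2.cvtColor(f['image'],cv2.COLOR_RGB2HSV).astype(int)
    m=((hsv[...,0]<12)|(hsv[...,0]>172))&(hsv[...,1]>90)&(hsv[...,2]>25)&(hsv[...,2]<170)
    m[:140]=0;m[215:]=0;m[:,:20]=0
    m=cv2.morphologyEx(m.astype(np.uint8),cv2.MORPH_OPEN,np.ones((3,3)))
    cols=np.where(m.sum(0)>=3)[0]
    rows=np.where(m.sum(1)>=5)[0]
    # widths: predicted extents for rx
    def ext(rx):
        a=np.linspace(0,2*np.pi,60)
        P=[p+M@np.array([35*k,-(rx+65*np.cos(t)),(164.4-75)-65*np.sin(t)]) for k in(1,) for t in a]
        u=proj(f,P)[:,0];return u.min(),u.max()
    g=np.arange(-150,151,10.);E=np.array([ext(x) for x in g])
    lo,hi=cols.min(),cols.max()
    rl=np.interp(-lo,-E[:,0],g);rh=np.interp(-hi,-E[:,1],g)
    if dbg: print('cols',lo,hi,'rows',rows.min(),rows.max(),'n',m.sum())
    print('reel rx from left edge %.1f right edge %.1f'%(rl,rh));return m
E
python3 - <<'E'
from h import *
rep();m=reel(dbg=True)
f=grab('wrist');h=cv2.cvtColor(f['image'],cv2.COLOR_RGB2HSV);print(h[192,160:300:10].tolist(),h[180,200].tolist(),h[165,236].tolist())
E
```

```text
t 4.33 p [ 461.5 -340.5  164.4] tooly.z -0.001 toolx.z -0.0002 yaw -0.2578 F [0.4  2.75 1.33] T [ 0.481 -0.124  0.034] op 19.5 60.0Traceback (most recent call last):
  File "<stdin>", line 2, in <module>
  File "h.py", line 53, in reel
    lo,hi=cols.min(),cols.max()
          ~~~~~~~~^^
    return umr_minimum(a, axis, None, out, keepdims, initial, where)
ValueError: zero-size array to reduction operation minimum which has no identity
```

```bash
python3 - <<'E'
from h import *
f=grab('wrist');h=cv2.cvtColor(f['image'],cv2.COLOR_RGB2HSV);print(f['image'][178,130:360:8].tolist());print(h[178,130:360:8].tolist());print('rim',h[192,165:300:8].tolist(),'spindle',h[160:170,236].tolist())
E
```

```text
[[210, 151, 76], [209, 152, 82], [204, 148, 72], [175, 125, 60], [71, 46, 21], [75, 50, 27], [73, 46, 23], [68, 45, 21], [73, 51, 26], [75, 48, 27], [75, 47, 23], [78, 54, 31], [75, 53, 26], [73, 52, 28], [72, 46, 26], [74, 48, 22], [77, 51, 26], [73, 49, 27], [82, 52, 31], [74, 49, 23], [72, 46, 25], [144, 112, 68], [179, 146, 85], [183, 148, 91], [182, 148, 86], [171, 139, 82], [178, 145, 86], [146, 115, 71], [196, 158, 99]]
[[17, 163, 210], [17, 155, 209], [17, 165, 204], [17, 168, 175], [15, 180, 71], [14, 163, 75], [14, 175, 73], [15, 176, 68], [16, 164, 73], [13, 163, 75], [14, 177, 75], [15, 154, 78], [17, 167, 75], [16, 157, 73], [13, 163, 72], [15, 179, 74], [15, 169, 77], [14, 161, 73], [12, 159, 82], [15, 176, 74], [13, 166, 72], [17, 135, 144], [19, 134, 179], [19, 128, 183], [19, 135, 182], [19, 133, 171], [19, 132, 178], [18, 131, 146], [18, 126, 196]]
rim [[14, 183, 152], [14, 182, 165], [15, 182, 170], [15, 180, 180], [14, 180, 164], [14, 182, 157], [15, 186, 147], [13, 174, 157], [14, 186, 147], [14, 178, 146], [15, 173, 153], [15, 177, 134], [13, 169, 133], [14, 173, 125], [15, 176, 116], [16, 169, 98], [21, 130, 100]] spindle [[135, 3, 164], [126, 7, 176], [0, 0, 182], [135, 5, 186], [107, 10, 183], [0, 2, 167], [15, 4, 133], [0, 7, 111], [15, 9, 114], [10, 23, 101]]
```

```bash
python3 - <<'E'
from h import *
f=grab('wrist');h=cv2.cvtColor(f['image'],cv2.COLOR_RGB2HSV);
for v in (205,220,232): print(v,h[v,165:470:9].tolist())
E
```

```text
205 [[17, 161, 177], [16, 157, 175], [23, 100, 204], [23, 109, 195], [22, 104, 202], [23, 103, 200], [22, 104, 198], [22, 109, 191], [23, 109, 183], [24, 110, 172], [22, 107, 159], [21, 112, 152], [24, 111, 131], [22, 116, 117], [21, 112, 100], [18, 129, 113], [17, 130, 112], [19, 127, 122], [19, 131, 125], [17, 130, 110], [19, 131, 117], [18, 134, 114], [18, 129, 196], [18, 126, 197], [19, 131, 196], [19, 127, 198], [19, 131, 197], [18, 137, 123], [18, 135, 125], [18, 135, 132], [19, 130, 200], [19, 130, 196], [19, 131, 202], [16, 164, 187]]
220 [[16, 162, 205], [18, 166, 203], [22, 111, 188], [23, 106, 200], [22, 110, 199], [23, 105, 200], [23, 100, 201], [23, 108, 192], [22, 111, 181], [21, 112, 175], [23, 111, 165], [22, 111, 154], [22, 113, 135], [23, 117, 113], [23, 109, 105], [18, 129, 121], [19, 129, 109], [18, 135, 121], [17, 129, 125], [17, 131, 107], [19, 126, 193], [19, 130, 196], [18, 125, 196], [19, 125, 200], [18, 127, 198], [19, 134, 185], [19, 135, 119], [17, 129, 123], [16, 128, 128], [17, 131, 128], [18, 126, 200], [18, 129, 200], [20, 133, 197], [17, 162, 180]]
232 [[17, 158, 208], [17, 157, 209], [22, 105, 191], [22, 103, 201], [23, 105, 202], [24, 105, 199], [22, 105, 201], [22, 106, 195], [24, 109, 184], [23, 113, 172], [22, 103, 164], [22, 108, 149], [22, 109, 138], [22, 106, 120], [20, 107, 110], [15, 136, 73], [19, 133, 102], [20, 134, 120], [20, 140, 124], [18, 139, 103], [19, 126, 203], [19, 131, 200], [18, 127, 144], [18, 132, 133], [18, 127, 133], [18, 132, 133], [17, 145, 132], [18, 131, 134], [18, 130, 165], [19, 126, 216], [19, 128, 214], [18, 131, 205], [18, 126, 205], [17, 164, 191]]
```

```bash
python3 - <<'E'
s=open('h.py').read();i=s.index('def reel(')
open('h.py','w').write(s[:i]+'''RT=50.
def local(f,P):
    # tray coords -> world using tool pose (tray origin 164.4 below TCP level, tray x = -tool y, tray y = -tool x)
    s=env.observe();M=R.from_quat(np.r_[s['orientation'][1:],s['orientation'][0]]).as_matrix();p=np.array(s['ee_pos'])
    P=np.array(P,float);return p+np.c_[-P[:,1],-P[:,0],164.4-P[:,2]]@M.T
def reel(f=None):
    f=f or grab('wrist')
    h=cv2.cvtColor(cv2.GaussianBlur(f['image'],(5,5),0),cv2.COLOR_RGB2HSV).astype(int)[204:236]
    m=(h[...,0]>=21)&(h[...,1]<124)&(h[...,1]>70)&(h[...,2]>60)
    c=m.mean(0)>.6;n,l,st,_=cv2.connectedComponentsWithStats(c.astype(np.uint8)[None])
    runs=[(int(a[0]),int(a[0]+a[2]-1)) for a in st[1:] if a[4]>=6]
    a=np.linspace(0,2*np.pi,73);g=np.arange(-150,151,10.)
    E=[]
    for x in g:
        u=proj(f,local(f,[(x+RT*np.cos(t),0,75+RT*np.sin(t)) for t in a]))[:,0];E.append((u.min(),u.max()))
    E=np.array(E)
    if not runs: print('no thread seen');return
    lo=min(r[0] for r in runs);hi=max(r[1] for r in runs)
    print('t %.2f'%env.observe()['time'],'runs',runs,'rx from lo %.1f hi %.1f'%(np.interp(-lo,-E[:,0],g),np.interp(-hi,-E[:,1],g)))
''')
E
python3 - <<'E'
from h import *
import h
f=grab('wrist')
for r in(46,50,54): h.RT=r;reel(f)
print(proj(f,local(f,[(74,-47,75),(74+65,-35,75),(0,-62,192),(150,-62,24),(-150,-62,24),(-150,62,24)])).round(1))
E
```

```text
t 4.53 runs [(179, 297)] rx from lo 76.8 hi 67.2
t 4.53 runs [(179, 297)] rx from lo 72.4 hi 71.2
t 4.53 runs [(179, 297)] rx from lo 68.1 hi 75.2
[[234.  154.5]
 [159.7 168.4]
 [318.9 155.4]
 [170.1 132.6]
 [470.9 132.4]
 [455.9 246.8]]
```

Emit:
{"op": "step_arm", "data": {"rows": [[[0,0,-0.004],[0,0,0]],[[0,0,-0.006],[0.001,0,0]],[[0,0,-0.006],[0.001,0,0]],[[0,0,-0.006],[0.001,0,0]]]}}

```text
time: 5.03
ee_pos: [461.1, -341.2, 175.3]
orientation: [-0.005, 0.992, -0.129, 0.0]
force: [0.9, 0.3, -6.6]
opening: 19.4
finger_force: 60.0
```

```bash
python3 - <<'E'
from h import *
rep();reel()
E
```

```text
t 5.03 p [ 461.1 -341.2  175.3] tooly.z -0.0096 toolx.z -0.0006 yaw -0.2582 F [ 0.86  0.28 -6.63] T [-0.165  0.114 -0.011] op 19.4 60.0
t 5.08 runs [(180, 297)] rx from lo 71.4 hi 71.3
```

Emit:
{"op": "step_arm", "data": {"rows": [[[0,0,-0.012],[0,0,0]],[[0,0,-0.02],[0,0,0]],[[0,0,-0.025],[0,0,0]]]}}

```text
time: 5.45
ee_pos: [461.3, -341.4, 204.8]
orientation: [-0.005, 0.992, -0.129, 0.001]
force: [-0.3, -0.1, -6.4]
opening: 19.6
finger_force: 60.0
```

```bash
python3 - <<'E'
from h import *
rep();reel()
E
```

```text
t 5.45 p [ 461.3 -341.4  204.8] tooly.z -0.0093 toolx.z 0.0 yaw -0.258 F [-0.29 -0.15 -6.42] T [-0.132  0.02  -0.036] op 19.6 60.0
t 5.50 runs [(182, 299)] rx from lo 69.5 hi 69.9
```

Emit:
{"op": "step_arm", "data": {"rows": [[[0,0,-0.03],[0,0,0]],[[0,0,-0.03],[0,0,0]],[[0,0,-0.03],[0,0,0]],[[0,0,-0.025],[0,0,0]],[[0,0,-0.015],[0,0,0]]]}}

```text
time: 6.12
ee_pos: [461.5, -342.3, 270.2]
orientation: [-0.004, 0.992, -0.129, 0.001]
force: [0.8, 0.3, -6.7]
opening: 19.7
finger_force: 60.0
```

```bash
python3 - <<'E'
from h import *
rep();reel()
E
```

```text
t 6.12 p [ 461.5 -342.3  270.2] tooly.z -0.0087 toolx.z 0.0013 yaw -0.258 F [ 0.81  0.28 -6.68] T [-0.192  0.04  -0.026] op 19.7 60.0
t 6.17 runs [(189, 302)] rx from lo 63.9 hi 66.7
```

Emit:
{"op": "step_arm", "data": {"rows": [[[0,0,0],[0,0,0]],[[0,0,0],[0,0,0]],[[0,0,0],[0,0,0]],[[0,0,0],[0,0,0]],[[0,0,0],[0,0,0]],[[0,0,0],[0,0,0]]]}}

```text
time: 6.92
ee_pos: [461.2, -341.9, 268.9]
orientation: [-0.005, 0.992, -0.129, 0.001]
force: [0.7, -0.2, -7.3]
opening: 19.8
finger_force: 60.0
```

```bash
python3 - <<'E'
from h import *
rep();reel()
E
```

```text
t 6.92 p [ 461.2 -341.9  268.9] tooly.z -0.0095 toolx.z 0.0 yaw -0.258 F [ 0.72 -0.23 -7.31] T [-0.114 -0.011  0.022] op 19.8 60.0
t 6.97 runs [(199, 302)] rx from lo 55.6 hi 66.6
```

Emit:
{"op": "step_arm", "data": {"rows": [[[0,0,0],[0,0,0]],[[0,0,0],[0,0,0]],[[0,0,0],[0,0,0]],[[0,0,0],[0,0,0]],[[0,0,0],[0,0,0]],[[0,0,0],[0,0,0]],[[0,0,0],[0,0,0]],[[0,0,0],[0,0,0]]]}}

```text
time: 7.98
ee_pos: [461.2, -341.9, 269.0]
orientation: [-0.005, 0.992, -0.129, 0.001]
force: [0.5, 0.3, -6.6]
opening: 19.5
finger_force: 60.0
```

```bash
python3 - <<'E'
from h import *
rep();reel()
E
```

```text
t 7.97 p [ 461.2 -341.9  269. ] tooly.z -0.0094 toolx.z 0.0 yaw -0.258 F [ 0.54  0.28 -6.62] T [-0.073  0.024 -0.021] op 19.5 60.0
t 8.03 runs [(219, 303)] rx from lo 38.7 hi 65.6
```

Emit:
{"op": "step_arm", "data": {"rows": [[[0,0,0],[0,0,0]],[[0,0,0],[0,0,0]],[[0,0,0],[0,0,0]],[[0,0,0],[0,0,0]],[[0,0,0],[-0.001,0,0]],[[0,0,0],[-0.001,0,0]]]}}

```text
time: 8.78
ee_pos: [461.2, -341.9, 268.9]
orientation: [-0.001, 0.992, -0.129, 0.0]
force: [-0.0, 0.7, -7.1]
opening: 19.6
finger_force: 60.0
```

```bash
python3 - <<'E'
from h import *
rep();reel()
E
```

```text
t 8.78 p [ 461.2 -341.9  268.9] tooly.z -0.003 toolx.z -0.0 yaw -0.258 F [-0.    0.67 -7.06] T [-0.008  0.046  0.029] op 19.6 60.0
t 8.82 runs [(237, 303), (342, 351)] rx from lo 23.3 hi 22.4
```

Emit:
{"op": "step_arm", "data": {"rows": [[[0,0,0],[0.0005,0,0]],[[0,0,0],[0,0,0]],[[0,0,0],[0,0,0]]]}}

```text
time: 9.2
ee_pos: [461.1, -342.0, 269.0]
orientation: [-0.002, 0.992, -0.129, 0.0]
force: [-0.3, 0.6, -5.6]
opening: 19.1
finger_force: 60.0
```

```bash
python3 - <<'E'
from h import *
rep();reel()
E
```

```text
t 9.2 p [ 461.1 -342.   269. ] tooly.z -0.0047 toolx.z 0.0 yaw -0.2581 F [-0.31  0.61 -5.59] T [-0.026  0.03   0.015] op 19.1 60.0
t 9.25 runs [(243, 303), (342, 357)] rx from lo 18.1 hi 17.2
```

Emit:
{"op": "step_arm", "data": {"rows": [[[0,0,0],[0.0007,0,0]],[[0,0,0],[0,0,0]],[[0,0,0],[0,0,0]],[[0,0,0],[0,0,0]],[[0,0,0],[0,0,0]],[[0,0,0],[0,0,0]]]}}

```text
time: 10.0
ee_pos: [461.2, -341.9, 269.0]
orientation: [-0.003, 0.992, -0.129, 0.0]
force: [0.5, -0.5, -6.7]
opening: 19.6
finger_force: 60.0
```

```bash
python3 - <<'E'
from h import *
rep();reel()
E
```

```text
t 10.0 p [ 461.2 -341.9  269. ] tooly.z -0.0069 toolx.z 0.0001 yaw -0.258 F [ 0.47 -0.45 -6.71] T [-0.019 -0.035  0.046] op 19.6 60.0
t 10.05 runs [(246, 303), (342, 359)] rx from lo 15.6 hi 15.4
```

Emit:
{"op": "step_arm", "data": {"rows": [[[0,0,0],[0.0018,0,0]],[[0,0,0],[0,0,0]],[[0,0,0],[0,0,0]],[[0,0,0],[0,0,0]],[[0,0,0],[0,0,0]],[[0,0,0],[-0.0028,0,0]],[[0,0,0],[0,0,0]],[[0,0,0],[0,0,0]],[[0,0,0],[0,0,0]]]}}

```text
time: 11.18
ee_pos: [461.1, -341.9, 268.9]
orientation: [-0.002, 0.992, -0.129, 0.0]
force: [0.5, -0.4, -7.4]
opening: 19.6
finger_force: 60.0
```

```bash
python3 - <<'E'
from h import *
rep();reel()
E
```

```text
t 11.18 p [ 461.1 -341.9  268.9] tooly.z -0.0038 toolx.z -0.0 yaw -0.258 F [ 0.53 -0.44 -7.41] T [ 0.013 -0.05   0.013] op 19.6 60.0
t 11.22 runs [(260, 304), (342, 374)] rx from lo 3.4 hi 2.2
```

Emit:
{"op": "step_arm", "data": {"rows": [[[0,0,0],[0,0,-0.002]],[[0,0,0],[0,0,-0.004]],[[0,0,0],[0,0,-0.006]],[[0,0,0],[0,0,-0.007]],[[0,0,0],[0,0,-0.007]],[[0,0,0],[0,0,-0.0065]],[[0,0,0],[0,0,-0.0065]],[[0,0,0],[0,0,-0.007]],[[0,0,0],[0,0,-0.007]],[[0,0,0],[0,0,-0.006]],[[0,0,0],[0,0,-0.004]],[[0,0,0],[0,0,-0.002]]]}}

```text
time: 12.72
ee_pos: [461.2, -342.0, 269.0]
orientation: [-0.002, 1.0, -0.027, 0.0]
force: [-0.8, 0.7, -5.9]
opening: 19.8
finger_force: 60.0
```

```bash
python3 - <<'E'
from h import *
s,M=rep();reel()
d=np.array([506.5,350.5,270])-s['ee_pos'];print('tool delta',M.T@d)
n=56;t=np.arange(n+1)/n
print('half rows peak mm/row with 56 rows/346mm (a const):',346/28)
E
```

```text
t 12.72 p [ 461.2 -342.   269. ] tooly.z -0.0037 toolx.z 0.0008 yaw -0.0534 F [-0.78  0.67 -5.87] T [ 0.009 -0.057 -0.001] op 19.8 60.0
t 12.78 runs [(262, 303), (342, 375)] rx from lo 1.7 hi 1.4
tool delta [   8.35518345 -693.88572415    1.51156192]
half rows peak mm/row with 56 rows/346mm (a const): 12.357142857142858
```

Emit:
{"op": "step_arm", "data": {"rows": [[[0,-0.0008,0],[0,0,0]],[[0,-0.0015,0],[0,0,0]],[[0,-0.0023,0],[0,0,0]],[[0,-0.003,0],[0,0,0]],[[0,-0.0038,0],[0,0,0]],[[0,-0.0045,0],[0,0,0]],[[0,-0.0053,0],[0,0,0]],[[0,-0.006,0],[0,0,0]],[[0,-0.0068,0],[0,0,0]],[[0,-0.0075,0],[0,0,0]],[[0,-0.0083,0],[0,0,0]],[[0,-0.009,0],[0,0,0]]]}}

```text
time: 14.28
ee_pos: [462.8, -312.3, 269.1]
orientation: [-0.002, 1.0, -0.027, 0.0]
force: [-1.5, -0.6, -6.6]
opening: 20.0
finger_force: 60.0
```

Emit:
{"op": "step_arm", "data": {"rows": [[[0,-0.0098,0],[0,0,0]],[[0,-0.0105,0],[0,0,0]],[[0,-0.0113,0],[0,0,0]],[[0,-0.012,0],[0,0,0]],[[0,-0.0128,0],[0,0,0]],[[0,-0.0135,0],[0,0,0]],[[0,-0.0143,0],[0,0,0]],[[0,-0.015,0],[0,0,0]],[[0,-0.0158,0],[0,0,0]],[[0,-0.0165,0],[0,0,0]],[[0,-0.0173,0],[0,0,0]],[[0,-0.018,0],[0,0,0]]]}}

```text
time: 15.78
ee_pos: [467.3, -228.7, 269.4]
orientation: [-0.002, 1.0, -0.027, 0.0]
force: [0.1, -0.4, -6.6]
opening: 19.7
finger_force: 60.0
```

Emit:
{"op": "step_arm", "data": {"rows": [[[0,-0.0188,0],[0,0,0]],[[0,-0.0195,0],[0,0,0]],[[0,-0.0203,0],[0,0,0]],[[0,-0.021,0],[0,0,0]],[[0,-0.0218,0],[0,0,0]],[[0,-0.0225,0],[0,0,0]],[[0,-0.0225,0],[0,0,0]],[[0,-0.0218,0],[0,0,0]],[[0,-0.021,0],[0,0,0]],[[0,-0.0203,0],[0,0,0]],[[0,-0.0195,0],[0,0,0]],[[0,-0.0188,0],[0,0,0]]]}}

```text
time: 17.27
ee_pos: [473.9, -105.0, 269.9]
orientation: [-0.002, 1.0, -0.027, 0.0]
force: [0.5, 0.5, -7.3]
opening: 19.7
finger_force: 60.0
```

Emit:
{"op": "step_arm", "data": {"rows": [[[0,-0.018,0],[0,0,0]],[[0,-0.0173,0],[0,0,0]],[[0,-0.0165,0],[0,0,0]],[[0,-0.0158,0],[0,0,0]],[[0,-0.015,0],[0,0,0]],[[0,-0.0143,0],[0,0,0]],[[0,-0.0135,0],[0,0,0]],[[0,-0.0128,0],[0,0,0]],[[0,-0.012,0],[0,0,0]],[[0,-0.0113,0],[0,0,0]],[[0,-0.0105,0],[0,0,0]],[[0,-0.0098,0],[0,0,0]]]}}

```text
time: 18.77
ee_pos: [478.4, -22.0, 270.1]
orientation: [-0.002, 1.0, -0.027, 0.0]
force: [0.0, 0.4, -6.5]
opening: 19.8
finger_force: 60.0
```

Emit:
{"op": "step_arm", "data": {"rows": [[[0,-0.009,0],[0,0,0]],[[0,-0.0083,0],[0,0,0]],[[0,-0.0075,0],[0,0,0]],[[0,-0.0068,0],[0,0,0]],[[0,-0.006,0],[0,0,0]],[[0,-0.0053,0],[0,0,0]],[[0,-0.0045,0],[0,0,0]],[[0,-0.0038,0],[0,0,0]],[[0,-0.003,0],[0,0,0]],[[0,-0.0023,0],[0,0,0]],[[0,-0.0015,0],[0,0,0]],[[0,-0.0008,0],[0,0,0]]]}}

```text
time: 20.27
ee_pos: [480.0, 7.1, 270.2]
orientation: [-0.002, 1.0, -0.027, 0.0]
force: [0.3, -0.0, -6.4]
opening: 19.7
finger_force: 60.0
```

```bash
python3 - <<'E'
from h import *
s,M=rep();reel()
d=np.array([506.5,350.5,270])-s['ee_pos'];print('tool delta',M.T@d)
E
```

```text
t 20.27 p [480.    7.1 270.2] tooly.z -0.0037 toolx.z 0.0008 yaw -0.0538 F [ 0.27 -0.03 -6.4 ] T [-0.009 -0.005  0.046] op 19.7 60.0
t 20.32 runs [(264, 303), (342, 377)] rx from lo -0.1 hi -0.4
tool delta [   8.02629953 -344.36570282    1.51022683]
```

Emit:
{"op": "step_arm", "data": {"rows": [[[0,-0.0008,0],[0,0,0]],[[0,-0.0015,0],[0,0,0]],[[0,-0.0023,0],[0,0,0]],[[0,-0.003,0],[0,0,0]],[[0,-0.0038,0],[0,0,0]],[[0,-0.0045,0],[0,0,0]],[[0,-0.0053,0],[0,0,0]],[[0,-0.006,0],[0,0,0]],[[0,-0.0068,0],[0,0,0]],[[0,-0.0075,0],[0,0,0]],[[0,-0.0083,0],[0,0,0]],[[0,-0.009,0],[0,0,0]]]}}

```text
time: 21.82
ee_pos: [481.5, 36.7, 270.3]
orientation: [-0.002, 1.0, -0.027, 0.0]
force: [-0.4, -0.8, -6.4]
opening: 19.8
finger_force: 60.0
```

Emit:
{"op": "step_arm", "data": {"rows": [[[0.0002,-0.0098,0],[0,0,0]],[[0.0004,-0.0105,0],[0,0,0]],[[0.0005,-0.0113,0],[0,0,0]],[[0.0005,-0.012,0],[0,0,0]],[[0.0005,-0.0128,0],[0,0,0]],[[0.0005,-0.0135,0],[0,0,0]],[[0.0005,-0.0143,0],[0,0,0]],[[0.0005,-0.015,0],[0,0,0]],[[0.0005,-0.0158,0],[0,0,0]],[[0.0005,-0.0165,0],[0,0,0]],[[0.0005,-0.0173,0],[0,0,0]],[[0.0005,-0.018,0],[0,0,0]]]}}

```text
time: 23.32
ee_pos: [488.8, 120.2, 270.7]
orientation: [-0.002, 1.0, -0.027, 0.0]
force: [0.1, 0.1, -6.7]
opening: 19.6
finger_force: 60.0
```

Emit:
{"op": "step_arm", "data": {"rows": [[[0.0005,-0.0181,0],[0,0,0]],[[0.0005,-0.0188,0],[0,0,0]],[[0.0005,-0.0196,0],[0,0,0]],[[0.0005,-0.0203,0],[0,0,0]],[[0.0005,-0.0211,0],[0,0,0]],[[0.0005,-0.0218,0],[0,0,0]],[[0.0005,-0.0218,0],[0,0,0]],[[0.0005,-0.0211,0],[0,0,0]],[[0.0005,-0.0203,0],[0,0,0]],[[0.0005,-0.0196,0],[0,0,0]],[[0.0005,-0.0188,0],[0,0,0]],[[0.0005,-0.0181,0],[0,0,0]]]}}

```text
time: 24.82
ee_pos: [498.3, 239.5, 271.1]
orientation: [-0.002, 1.0, -0.027, 0.0]
force: [0.5, 0.7, -6.0]
opening: 19.3
finger_force: 60.0
```

Emit:
{"op": "step_arm", "data": {"rows": [[[0.0005,-0.018,0],[0,0,0]],[[0.0005,-0.0173,0],[0,0,0]],[[0.0005,-0.0165,0],[0,0,0]],[[0.0005,-0.0158,0],[0,0,0]],[[0.0005,-0.015,0],[0,0,0]],[[0.0005,-0.0143,0],[0,0,0]],[[0.0004,-0.0135,0],[0,0,0]],[[0.0003,-0.0128,0],[0,0,0]],[[0.0002,-0.012,0],[0,0,0]],[[0,-0.0113,0],[0,0,0]],[[0,-0.0105,0],[0,0,0]],[[0,-0.0098,0],[0,0,0]]]}}

```text
time: 26.32
ee_pos: [504.7, 322.4, 271.4]
orientation: [-0.002, 1.0, -0.027, 0.0]
force: [-0.4, 0.1, -5.5]
opening: 19.6
finger_force: 60.0
```

Emit:
{"op": "step_arm", "data": {"rows": [[[0,-0.009,0],[0,0,0]],[[0,-0.0083,0],[0,0,0]],[[0,-0.0075,0],[0,0,0]],[[0,-0.0068,0],[0,0,0]],[[0,-0.006,0],[0,0,0]],[[0,-0.0053,0],[0,0,0]],[[0,-0.0045,0],[0,0,0]],[[0,-0.0038,0],[0,0,0]],[[0,-0.003,0],[0,0,0]],[[0,-0.0023,0],[0,0,0]],[[0,-0.0015,0],[0,0,0]],[[0,-0.0008,0],[0,0,0]]]}}

```text
time: 27.82
ee_pos: [506.3, 351.4, 271.5]
orientation: [-0.002, 1.0, -0.027, 0.0]
force: [0.4, -0.1, -7.0]
opening: 19.7
finger_force: 60.0
```

```bash
python3 - <<'E'
from h import *
s,M=rep();f=grab('wrist','w2.png');reel(f);grab('side','side2.png')
d=np.array([506.5,350.5,270])-s['ee_pos'];print('tool delta',M.T@d)
E
```

```text
t 27.82 p [506.3 351.4 271.5] tooly.z -0.0036 toolx.z 0.0007 yaw -0.0538 F [ 0.42 -0.14 -6.96] T [ 0.06   0.013 -0.018] op 19.7 60.0
t 27.88 runs [(266, 303), (342, 379)] rx from lo -1.9 hi -2.2
tool delta [0.29308985 0.89825836 1.48137353]
```

View pics/w2.png

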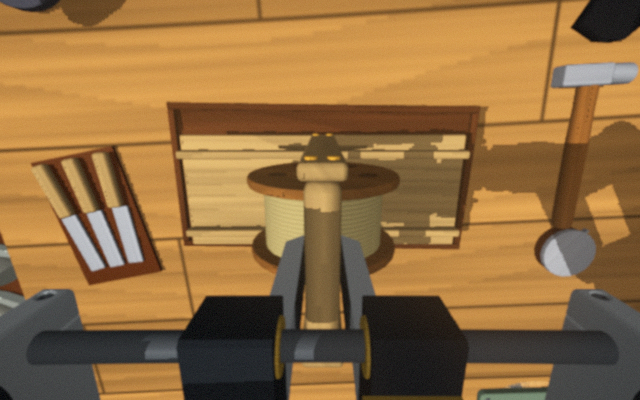

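View pics/side2.png

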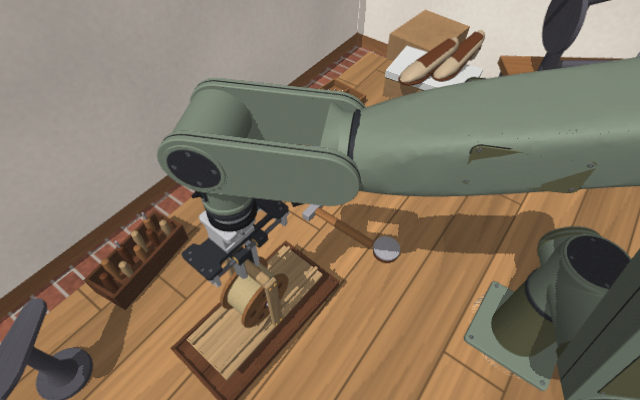

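The wrist view shows the reel centred under the bow, and the stool's far corners at (168,103) and (484,107) frame the tray. I'll now hold for over 3 s and check the stool pose from this view.

Emit:
{"op": "step_arm", "data": {"rows": [[[0,0,0],[0,0,0]],[[0,0,0],[0,0,0]],[[0,0,0],[0,0,0]],[[0,0,0],[0,0,0]],[[0,0,0],[0,0,0]],[[0,0,0],[0,0,0]],[[0,0,0],[0,0,0]],[[0,0,0],[0,0,0]],[[0,0,0],[0,0,0]],[[0,0,0],[0,0,0]],[[0,0,0],[0,0,0]],[[0,0,0],[0,0,0]]]}}

```text
time: 29.42
ee_pos: [506.3, 351.4, 271.5]
orientation: [-0.002, 1.0, -0.027, 0.0]
force: [-0.0, 0.3, -6.4]
opening: 19.4
finger_force: 60.0
```

```bash
python3 - <<'E'
from h import *
np.set_printoptions(precision=2,suppress=True)
s,M=rep();f=grab('wrist');reel(f)
P=onplane(f,[(168,103),(484,107)],68);print(P,np.arctan2(*(P[0]-P[1])[1::-1]),np.linalg.norm(P[0]-P[1]))
c=P.mean(0);d=(P[0]-P[1])/np.linalg.norm(P[0]-P[1]);n=np.array([-d[1],d[0],0]);print('stool centre',c+91*n)
print('tray corners pred',proj(f,local(f,[(150,-62,24),(-150,-62,24),(-150,62,24),(150,62,24)])))
E
```

```text
t 29.43 p [506.3 351.4 271.5] tooly.z -0.0037 toolx.z 0.0008 yaw -0.0538 F [-0.05  0.31 -6.45] T [0.05 0.05 0.02] op 19.4 60.0
t 29.48 runs [(266, 303), (342, 379)] rx from lo -1.8 hi -2.1
[[607.03 524.7   68.  ]
 [582.51 157.48  68.  ]] 1.5041194205814055 368.0446236403273
stool centre [503.98 347.15  68.  ]
tray corners pred [[169.95 132.25]
 [470.79 132.04]
 [455.79 246.44]
 [185.48 246.7 ]]
```

Emit:
{"op": "step_arm", "data": {"rows": [[[0,0,0],[0,0,0]],[[0,0,0],[0,0,0]],[[0,0,0],[0,0,0]],[[0,0,0],[0,0,0]],[[0,0,0],[0,0,0]],[[0,0,0],[0,0,0]],[[0,0,0],[0,0,0]],[[0,0,0],[0,0,0]],[[0,0,0],[0,0,0]],[[0,0,0],[0,0,0]],[[0,0,0],[0,0,0]],[[0,0,0],[0,0,0]]]}}

```text
time: 30.98
ee_pos: [506.2, 351.5, 271.5]
orientation: [-0.002, 1.0, -0.027, 0.0]
force: [-0.6, 0.5, -7.0]
opening: 19.5
finger_force: 60.0
```

Emit:
{"op": "step_arm", "data": {"rows": [[[0,0,0],[0,0,0]],[[0,0,0],[0,0,0]],[[0,0,0],[0,0,0]],[[0,0,0],[0,0,0]],[[0,0,0],[0,0,0]],[[0,0,0],[0,0,0]],[[0,0,0],[0,0,0]],[[0,0,0],[0,0,0]]]}}

```text
time: 31.98
ee_pos: [506.2, 351.4, 271.5]
orientation: [-0.002, 1.0, -0.027, 0.0]
force: [-0.3, 1.4, -6.9]
opening: 19.6
finger_force: 60.0
```

```bash
python3 - <<'E'
from h import *
rep();reel()
E
```

```text
t 31.98 p [506.2 351.4 271.5] tooly.z -0.0036 toolx.z 0.0007 yaw -0.0538 F [-0.33  1.37 -6.94] T [0.065 0.013 0.024] op 19.6 60.0
t 32.02 runs [(266, 303), (342, 379)] rx from lo -1.8 hi -2.1
```

Emit:
{"op": "step_arm", "data": {"rows": [[[0,0,0.002],[0,0,0]],[[0,0,0.004],[0,0,0]],[[0,0,0.007],[0,0,0]],[[0,0,0.01],[0,0,0]],[[0,0,0.012],[0,0,0]],[[0,0,0.012],[0,0,0]],[[0,0,0.011],[0,0,0]],[[0,0,0.01],[0,0,0]],[[0,0,0.008],[0,0,0]],[[0,0,0.006],[0,0,0]],[[0,0,0.004],[0,0,0]],[[0,0,0.002],[0,0,0]]]}}

```text
time: 33.52
ee_pos: [506.3, 351.6, 227.5]
orientation: [-0.002, 1.0, -0.027, 0.0]
force: [0.8, -0.8, -6.0]
opening: 19.7
finger_force: 60.0
```

```bash
python3 - <<'E'
from h import *
rep();reel()
E
```

```text
t 33.52 p [506.3 351.6 227.5] tooly.z -0.0037 toolx.z 0.0008 yaw -0.0538 F [ 0.77 -0.78 -6.01] T [0.021 0.014 0.021] op 19.7 60.0
t 33.58 runs [(266, 304), (341, 379)] rx from lo -1.8 hi -2.1
```

Emit:
{"op": "step_arm", "data": {"rows": [[[0,0,0.001],[0,0,0]],[[0,0,0.001],[0,0,0]],[[0,0,0.001],[0,0,0]],[[0,0,0.001],[0,0,0]],[[0,0,0.001],[0,0,0]]]}}

```text
time: 34.2
ee_pos: [506.3, 351.6, 225.0]
orientation: [-0.002, 1.0, -0.027, 0.0]
force: [0.1, -0.4, -5.8]
opening: 19.6
finger_force: 60.0
```

Emit:
{"op": "step_arm", "data": {"rows": [[[0,0,0.0008],[0,0,0]],[[0,0,0.0006],[0,0,0]]]}}

```text
time: 34.45
ee_pos: [506.5, 351.7, 224.7]
orientation: [-0.002, 1.0, -0.027, 0.001]
force: [0.7, -0.1, -5.1]
opening: 19.8
finger_force: 60.0
```

```bash
python3 - <<'E'
from h import *
rep();reel()
E
```

```text
t 34.45 p [506.5 351.7 224.7] tooly.z -0.004 toolx.z 0.0013 yaw -0.0538 F [ 0.75 -0.07 -5.12] T [-0.084  0.047 -0.058] op 19.8 60.0
t 34.50 runs [(266, 303), (342, 379)] rx from lo -1.8 hi -2.1
```

Emit:
{"op": "step_arm", "data": {"rows": [[[0,0,0.0005],[0,0,0]],[[0,0,0.0005],[0,0,0]],[[0,0,0],[0,0,0]]]}}

```text
time: 34.88
ee_pos: [506.6, 351.9, 224.4]
orientation: [-0.002, 1.0, -0.027, 0.001]
force: [-0.3, 0.8, -2.6]
opening: 19.5
finger_force: 60.0
```

```bash
python3 - <<'E'
from h import *
rep();reel()
E
```

```text
t 34.88 p [506.6 351.9 224.4] tooly.z -0.0043 toolx.z 0.0017 yaw -0.0537 F [-0.26  0.77 -2.61] T [-0.127  0.143 -0.057] op 19.5 60.0
t 34.92 runs [(266, 303), (341, 379)] rx from lo -1.9 hi -2.1
```

Emit:
{"op": "step_arm", "data": {"rows": [[[0,0,0.0005],[0,0,0]],[[0,0,0.0005],[0,0,0]],[[0,0,0],[0,0,0]]]}}

```text
time: 35.3
ee_pos: [506.6, 351.9, 224.4]
orientation: [-0.002, 1.0, -0.027, 0.001]
force: [-0.8, 0.1, 3.1]
opening: 19.4
finger_force: 60.0
```

```bash
python3 - <<'E'
from h import *
rep();reel()
E
```

```text
t 35.3 p [506.6 351.9 224.4] tooly.z -0.0046 toolx.z 0.0019 yaw -0.0538 F [-0.83  0.09  3.12] T [-0.209  0.392  0.   ] op 19.4 60.0
t 35.35 runs [(266, 303), (342, 379)] rx from lo -1.8 hi -2.1
```

Emit:
{"op": "step_arm", "data": {"rows": [[[0,0,0],[0,0,0]],[[0,0,0],[0,0,0]],[[0,0,0],[0,0,0]]], "claw": 0, "grip_force": 5}}

```text
time: 35.72
ee_pos: [506.6, 351.9, 224.4]
orientation: [-0.002, 1.0, -0.027, 0.001]
force: [-3.1, 1.2, 4.4]
opening: 20.1
finger_force: 5.0
```

Emit:
{"op": "step_arm", "data": {"rows": [[[0,0,0],[0,0,0]],[[0,0,0],[0,0,0]],[[0,0,0],[0,0,0]],[[0,0,0],[0,0,0]]], "claw": 0.6}}

```text
time: 36.22
ee_pos: [506.3, 351.5, 222.9]
orientation: [-0.002, 1.0, -0.027, 0.0]
force: [0.6, 0.4, 0.1]
opening: 54.6
finger_force: 0.0
```

```bash
python3 - <<'E'
from h import *
rep();reel()
E
```

```text
t 36.23 p [506.3 351.5 222.9] tooly.z -0.0034 toolx.z 0.0004 yaw -0.0539 F [0.57 0.38 0.13] T [0.005 0.031 0.041] op 54.6 0.0
t 36.27 runs [(265, 303), (341, 379)] rx from lo -1.0 hi -2.1
```

Released and the reel is still at rest. Next I'll retreat straight up.

Emit:
{"op": "step_arm", "data": {"rows": [[[0,0,-0.01],[0,0,0]],[[0,0,-0.02],[0,0,0]],[[0,0,-0.04],[0,0,0]],[[0,0,-0.05],[0,0,0]],[[0,0,-0.05],[0,0,0]],[[0,0,-0.04],[0,0,0]],[[0,0,-0.02],[0,0,0]],[[0,0,0],[0,0,0]],[[0,0,0],[0,0,0]]]}}

```text
time: 37.4
ee_pos: [505.8, 351.0, 337.2]
orientation: [-0.001, 1.0, -0.027, -0.0]
force: [0.4, -0.6, -0.6]
opening: 56.3
finger_force: 0.0
```

```bash
python3 - <<'E'
from h import *
rep();f=grab('wrist','w3.png')
E
```

```text
t 37.4 p [505.8 351.  337.2] tooly.z -0.0028 toolx.z -0.0009 yaw -0.0538 F [ 0.39 -0.56 -0.64] T [-0.009 -0.013 -0.005] op 56.3 0.0
```

View pics/w3.png

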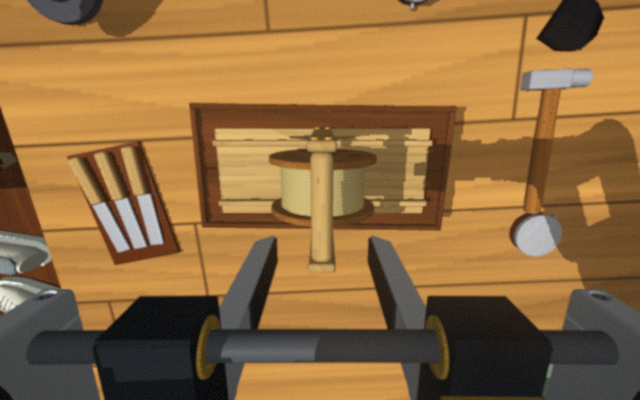

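The tray sits squarely inside the stool's edge: its columns run from 218 to 432, against 192 to 455 for the stool. The reel lies in the middle and the gripper is clear.

```bash
python3 -c "
from h import *
print(env.job_done())"
```

```text
the job is handed in; nothing more can be done
None
```

I carried the tray to the stool, held it there about 4 s with the reel at rest within about 2 mm of the middle, then set it down inside the raised edge and let go. I handed the job in at about 37.5 s; no verdict came back.

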